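Take a bush block off its hook and clamp it in the drill vise

TASK

Lift the bush block (the steel block with the bronze-lined bore) up and off its hook, and stand it upright on the bench to change your grip. Then set it upright on the bed of the drill vise, about halfway along the jaws with its bore parallel to the jaw faces, let go, and turn the crank until the jaw grips it tight for drilling. Do not drop the block, and leave the other loose parts where they are.

Things in the scene. Friction and masses are not known exactly. Their poses are not given: they have to be found in the camera images.
- block: Bush block: plain steel, 28 mm in its own x, 50 in y, 44 in z, about 0.4 kg. Origin: centre of its underside, z up through it. A 20 mm bronze-lined bore runs through along x, its axis 27.5 mm above the underside. Starts upright, hanging by the bore on any one of the three hooks. The vise clamps its 50 mm. Alike both ways round.
- rail_stand: Fixed steel hook rail, 300 mm long in its own y, 172 mm high; place and yaw vary. Origin on the bench. A flat bar, front face at x = -6 mm, z 120 to 170 mm, has three hooks pointing to -x, 100 mm apart. Each: 6 mm wire at z = 150 mm, straight to x = -56 mm, then turned up, ending at x = -65 mm, its end 5 mm above the straight part.
- hook_left (a point): Top of the wire of the hook at y = +100 mm of the stand, at x = -31 mm. Axes as the stand. To come off, the block must be raised more than 5 mm and less than 14 mm (then its bore meets the wire from below) while it is drawn off to -x.
- hook_mid (a point): The same on the middle hook.
- hook_right (a point): The same on the hook at y = -100 mm.
- vise: Fixed grey drill vise on a 40 mm thick dark plate, 240 mm in its own x, 250 in y; place and yaw vary. Origin on the bench under it. Screw along y, crank at the +y end. Jaw faces are upright, facing along y, 110 mm wide in x, 46 mm high above the flat bed, which is 72 mm above the bench. The slot between the jaws is open along x and above.
- vise_seat (a point): Point on the bed surface at the foot of the fixed jaw's face, halfway along it. Axes as the vise: x along the jaw face, +y across the opening to the moving jaw.
- jaw: The vise's moving jaw. Origin: at the foot of its clamping face, on the bed surface, halfway along. Axes as the vise. It starts 56 to 58 mm from the fixed jaw and slides to -y, 10 mm for a whole turn of the crank.
- crank (a joint): Crank angle, rad; 0: grip straight above the screw, jaw 58 mm open. Grows clockwise seen from the crank's end: grip from top to -x of the vise, down, back up at +x. Opening = 58 mm - 1.59 mm per rad: meets the 50 mm block at about 5.0; 0.3 to 0.6 rad more clamps it; solid at about 6.0. Starts at 0 to 1.2, stays where left, turns with about 6 N.
- crank_grip (a point): Middle of the crank's grip: black round sleeve, 19 mm in diameter, 80 mm long, parallel to the vise's y, free to spin on its pin, 60 mm from the screw's axis. It can be pinched from above and led round the whole circle with the gripper pointing down. Axes turn with the crank.
- crank_hub (a point): Centre of the crank's hub on the screw's axis, 96 mm above the bench, in the plane of the crank arm; the grip's middle lies 52 mm farther to +y of the vise. Crank and hub travel to -y with the jaw, 10 mm a turn.
- collar: Bystander: steel collar, outside 62 mm, bore 40 mm, 16 mm thick, hanging on another hook. Origin: its lowest point, x along its axis.
- link: Bystander: flat aluminium link, 90 x 36 x 10 mm, hanging upright by its top hole on the third hook. Origin: centre of its lower edge.
- spanner: Bystander: a 160 mm spanner lying on the bench beyond the work. Origin in its middle.
Mind the look-alikes: they are no part of the job. Leave any pink look-alike of the block alone.

How it is judged:
On the way, in this order (a step that is already met when the one before it is completed fails the run):
1. the block is off its hook, held clear in front of the hooks (x of block in the frame of rail_stand below -0.085 m and contact force between the fingers and block above 1 N), for 0.1 s.
2. the block stands upright on the bench, let go (height (world z) of block below 0.004 m and angle between block's own z axis and vertical below 0.1 rad and contact force between the fingers and block below 0.1 N and linear speed of block below 0.02 m/s), for 0.2 s.
3. the block stands upright on the vise bed between the jaws, within 20 mm of halfway along them, bore parallel to the jaws within 0.15 rad, let go (z of block in the frame of vise_seat between -0.003 and 0.004 m and y of block in the frame of vise_seat between 0.022 and 0.036 m and x of block in the frame of vise_seat between -0.02 and 0.02 m and angle between the x axis of block and the x axis of vise, either way round below 0.15 rad and angle between block's own z axis and vertical below 0.06 rad and contact force between the fingers and block below 0.1 N and linear speed of block below 0.02 m/s), for 0.2 s.
At the end, for the whole second after the job is handed in: The block is clamped between the vise jaws with more than 8 N, upright (within 0.05 rad) and down on the bed (within 3 mm), against the fixed jaw, bore parallel to the jaws (within 0.05 rad), within 20 mm of halfway along them, at rest; collar, link and spanner within 30 mm of where they began (contact force between jaw and block above 8 N and z of block in the frame of vise_seat between -0.003 and 0.003 m and y of block in the frame of vise_seat between 0.022 and 0.028 m and x of block in the frame of vise_seat between -0.02 and 0.02 m and angle between the x axis of block and the x axis of vise, either way round below 0.05 rad and angle between block's own z axis and vertical below 0.05 rad and linear speed of block below 0.01 m/s and distance of each of collar, link, spanner from where it was at the start of the episode below 0.03 m); the robot touches nothing.
It fails at once if the block is dropped (free of the fingers and faster than 0.5 m/s) (contact force between the fingers and block below 0.1 N and linear speed of block above 0.5 m/s).
It fails at once if the collar, the link or the spanner is moved by more than 40 mm (distance of any of collar, link, spanner from where it was at the start of the episode above 0.04 m).
It also fails if it takes over 66 s, if anything falls off the work surface, if the arm or the gripper's body presses on something with over 40 N, if the wrist force passes 120 N, or if a joint passes its speed limit or range.

ROBOT

A 6-joint arm with a two-finger parallel gripper is mounted at the origin on the work surface. World frame = base frame: x ahead of the robot, y to its left, z up, the work surface at z = 0. Lengths are in m, angles in rad, forces in N, time in s.
With the tool pointing down it reaches from about 0.275 to 0.85 m from the base axis. Payload 19 kg.
Tool frame: the origin (TCP) lies midway between the tips of the shut fingers; the grasp point (between the pads) lies manip.tcp_to_grasp behind it (manip.tcp_to_grasp is the distance from the TCP to the grasp point, in m); z points along the fingers, y is the line along which they close (so a half turn about z gives the same grasp; the last joint's range is limited). The gripper opens to 85 mm and grips with 20 to 120 N. Pads are 22 mm wide; open, the fingers measure 114 mm over their backs; the gripper's body (76 mm by 85 mm) begins 54 mm behind the grasp point. The pads swing forward as they close: fully open they stand 13 mm farther back than shut.
Start: joints at [-1.384, 0.15, 1.437, -0, 1.554, -0.134], TCP at [0.181, -0.546, 0.231] pointing down, gripper open.
Joint ranges: [-2.8, 2.8], [-0.68, 2.1], [0.12, 2.68], [-1.39, 4.53], [0.16, 2.79], [-2.81, 2.81]. Speed limits (rad/s): [1.89, 1.89, 2.22, 3.01, 3.01, 3.01].

INTERFACE

Orientations are given as a rotation vector (axis times angle).
In Python, from plant import manip gives the robot as it stands. The module is installed in compiled form; this text tells all that it offers.
- The arm moves only by the tool send_rows, never from a script. Its arguments are lists of equal length, an entry for each row: "xyz": the shift along the tool's x, y, z normalised to -1 to 1, where 1 is 0.2 m, a list of three; "angular": the turn, a rotation vector about the tool's x, y, z normalised to -1 to 1, where 1 is 360 degrees, a list of three; "jaw": the opening, from -1 (shut) to 1 (fully open). A call has 1 to 5 rows; each row is the pose to reach, as a shift and turn from the pose commanded when the call began, along the tool's axes at that moment, turning the shorter way round; what a row does not reach only later rows make up. A row lasts 1/10 s, in which the tool goes at most 50 mm and 8.59 degrees, less where a joint would pass 70% of its speed; a pose out of reach is approached as far as the arm can. A call with a number of a shift or a turn outside -1 to 1 is refused whole. A call with a gripper value outside its range is refused whole. The fingers move at their own pace and stop on an object; the grip force is fixed at half the most. Time passes only in rows, so rows that repeat a pose let the fingers close. It gives the time, the measured TCP pose, the force, the opening and the grip force at its end, in the units of the state.
- manip.sense(): the state, without advancing time (a new reading comes with each control period).
- manip.get_image(name): name is "scene" or "top"; returns a dict with "color" (480x640x3 uint8, blue, green, red), "fx", "fy", "cx", "cy" (pixels), "k1" (the pictures are not rectified: a ray, as slopes to the right and down, at radius r is drawn at 1 + k1 r^2 times it, then the intrinsics apply), "view" (4x4, takes a point from world to camera coordinates). Camera axes: x right, y up, looking along -z (the intrinsics and any distortion apply to the point x, -y, -z); pixel columns grow to the right and rows downward; lengths in m; the calibration is good to about 2 mm. A picture is of the moment at which its call begins. There is no depth.
- manip.job_done(): hands the job in; it is judged then, once.
The state is a dict: "clock": time; "joint_positions": joint angles; "joint_velocities": joint speeds; "joint_efforts": joint torques, N m; "tcp_pos": TCP position; "tool_rot": TCP orientation; "ft_force": force on the tool from outside, world axes, zero at the start; "wrist_torque": the same for the moment, N m; "grip_width": finger opening in m; "grip_force": force on a finger pad.
Only numpy, scipy, OpenCV 4.12 (cv2) and the standard library are available. Lean on these libraries where they do the work, as an engineer would, in place of code of your own. Each camera call takes 0.05 s, during which the arm holds its last target. There are 200 camera calls.

## Working session

There is one attempt and no reset: what is moved stays moved. The work goes in short steps, Python scripts to look and compute and a tool call to move; the robot and the scene stay as the last step left them, time stands still between calls to the robot, and variables do not carry over. Pictures are saved under pics/ and viewed, at most 10 in all, crops included, and the job is handed in when it is done.

Besides the shell and the picture viewer there is one more tool, called after "Emit:" in YAML: its name, and indented under it one key for each argument. send_rows: Moves the arm, as the interface text tells. Its arguments: {"type":"object","properties":{"xyz":{"type":"array","items":{"type":"array","items":{"type":"number","minimum":-1,"maximum":1}}},"angular":{"type":"array","items":{"type":"array","items":{"type":"number","minimum":-1,"maximum":1}}},"jaw":{"type":"array","items":{"type":"number"}}},"required":["xyz","angular","jaw"]}

```bash
mkdir -p pics
cat > h.py <<'E'
import numpy as np, cv2
from plant import manip
from scipy.spatial.transform import Rotation as R
def grab(n,save=None):
    im=manip.get_image(n)
    if save: cv2.imwrite('pics/'+save,im['color'])
    return im
def K(im): return np.array([[im['fx'],0,im['cx']],[0,im['fy'],im['cy']],[0,0,1.]])
def ray(im,uv):
    D=np.array([im['k1'],0,0,0,0.])
    p=cv2.undistortPoints(np.array([[uv]],float),K(im),D)[0,0]
    V=np.array(im['view']); d=V[:3,:3].T@np.array([p[0],-p[1],-1]); c=-V[:3,:3].T@V[:3,3]
    return c,d
def onz(im,uv,z):
    c,d=ray(im,uv); return c+d*(z-c[2])/d[2]
def tri(a,ua,b,ub):
    c1,d1=ray(a,ua);c2,d2=ray(b,ub)
    A=np.stack([d1,-d2],1); t=np.linalg.lstsq(A,c2-c1,rcond=None)[0]
    p,q=c1+d1*t[0],c2+d2*t[1]; return (p+q)/2,np.linalg.norm(p-q)
def proj(im,P):
    V=np.array(im['view']); p=V[:3,:3]@np.array(P,float)+V[:3,3]; s=np.array([p[0],-p[1]])/-p[2]
    s=s*(1+im['k1']*(s@s)); return s*[im['fx'],im['fy']]+[im['cx'],im['cy']]
E
python3 - <<'E'
from h import *
import pickle
d={}
for n in ('scene','top'):
    im=grab(n,n+'0.png'); d[n]=im
    V=np.array(im['view']);print(n,im['fx'],im['cx'],im['cy'],im['k1'],-V[:3,:3].T@V[:3,3],-V[2,:3])
pickle.dump(d,open('im0.pkl','wb'))
print(manip.sense(),manip.tcp_to_grasp)
E
```

```text
scene 485.21909741599194 318.71861060004426 240.52513831677786 0.021831533619810297 [ 0.94224748 -0.56149099  1.05224973] [-0.2897914  0.477832  -0.8292753]
top 539.3887664210642 316.858903766095 234.45868770821156 -0.08668731348641283 [ 0.47550898 -0.0160559   1.06558172] [ 0.13235714  0.0051097  -0.99118892]
{'clock': 0.1, 'joint_positions': array([-1.38401253e+00,  1.50914886e-01,  1.43792369e+00, -9.26499457e-06,
        1.55383133e+00, -1.34020325e-01]), 'joint_velocities': array([-0.00089208, -0.00095117, -0.00094771,  0.00103476,  0.0004131 ,
        0.00134027]), 'joint_efforts': array([ 3.80105383e-03, -7.14378977e+01, -5.71794963e+01, -1.53818851e-04,
        6.97498588e-03, -3.56096882e-05]), 'tcp_pos': array([ 0.18124055, -0.54545697,  0.23076941]), 'tool_rot': array([-3.10020164e+00, -5.01588137e-01,  5.91623967e-05]), 'ft_force': array([0.11425304, 0.22276946, 0.07022936]), 'wrist_torque': array([-0.01267304,  0.00220127, -0.02582331]), 'grip_force': 0.0, 'grip_width': 0.08551885251839471} 0.0187
```

View pics/scene0.png

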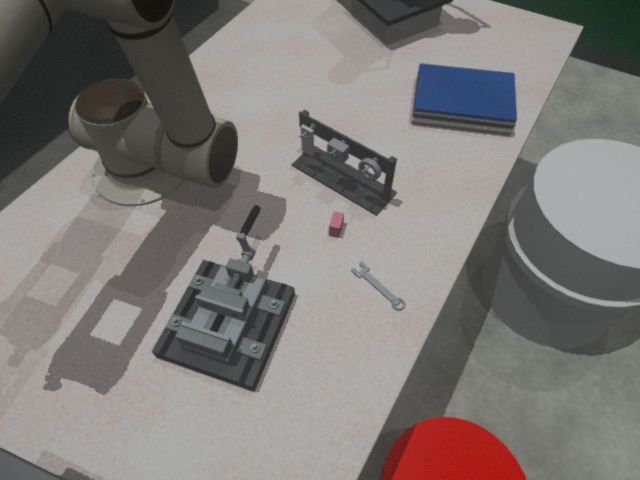

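View pics/top0.png

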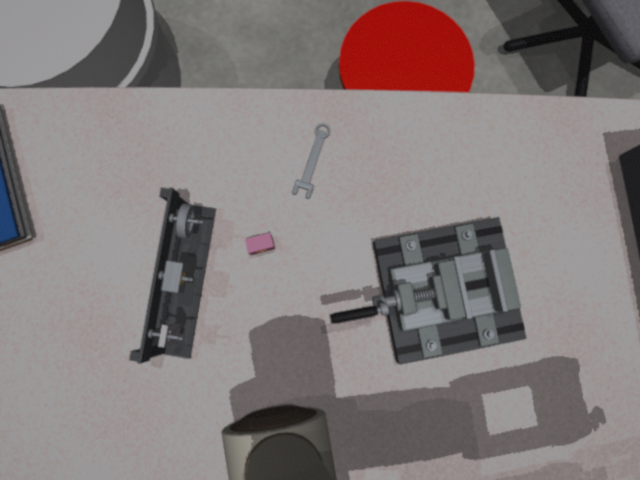

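The scene view shows the rail with three parts at about (308,130), (338,148) and (370,168), the pink look-alike at (336,223), the spanner at (378,285) and the vise around (225,310). The top view shows the rail at columns 135–215 with the middle part at (172,276), and the vise at (450,290) with its crank grip at (355,315).
The candidates are a thin link at scene (308,130), a square block at (338,148), a ring collar at (370,168) and the pink look-alike at (336,223). The steel block on the middle hook fits; I'll confirm it in an enlarged crop.

Run:
```python
from h import *
import pickle
d=pickle.load(open('im0.pkl','rb'))
def crop(n,x,y,w,h,s):
    c=d[n]['color'][y:y+h,x:x+w]; c=cv2.resize(c,None,fx=s,fy=s,interpolation=cv2.INTER_CUBIC)
    c=np.clip(c.astype(float)*1.3,0,255).astype(np.uint8)
    for i in range(0,w,10): cv2.line(c,(i*s,0),(i*s,6 if (x+i)%50 else 16),(0,255,255),1)
    for i in range(0,h,10): cv2.line(c,(0,i*s),(6 if (y+i)%50 else 16,i*s),(0,255,255),1)
    return c
a=np.hstack([crop('scene',280,100,130,100,3),crop('top',120,180,130,100,3)]) if 0 else None
t=np.zeros((600,800,3),np.uint8)
def put(c,x,y): 
    h=min(c.shape[0],600-y);w=min(c.shape[1],800-x); t[y:y+h,x:x+w]=c[:h,:w]
put(crop('scene',290,100,110,115,4),0,0)      # 440x460
put(crop('top',130,180,90,150,4),440,0)       # 360x600
cv2.imwrite('pics/c1.png',t)
t=np.zeros((600,800,3),np.uint8)
put(crop('scene',150,195,150,200,3),0,0)
put(crop('top',330,210,116,160,3),450,0) if 0 else put(crop('top',325,210,116,150,3),450,0)
cv2.imwrite('pics/c2.png',t)
t=np.zeros((600,800,3),np.uint8)
put(crop('top',325,210,200,150,4),0,0)
cv2.imwrite('pics/c3.png',t)
```

```text
(no output)
```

View pics/c1.png

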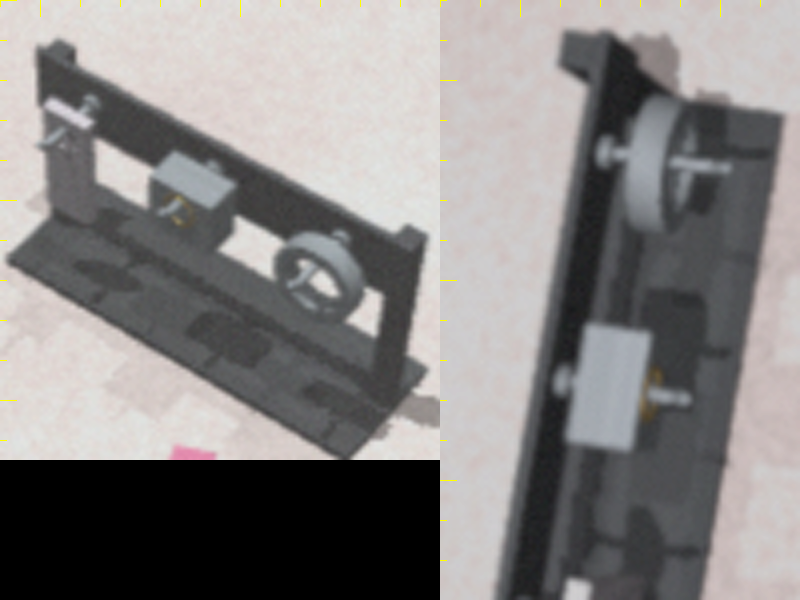

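View pics/c2.png

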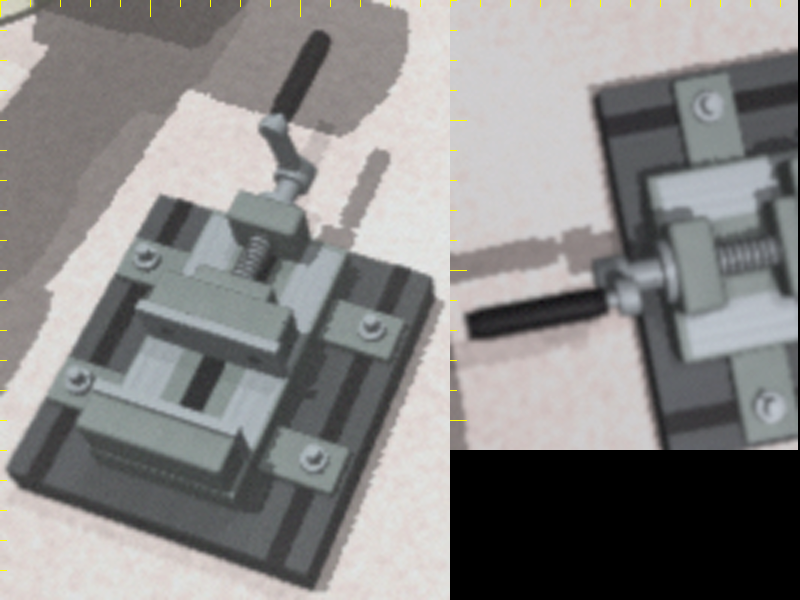

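View pics/c3.png

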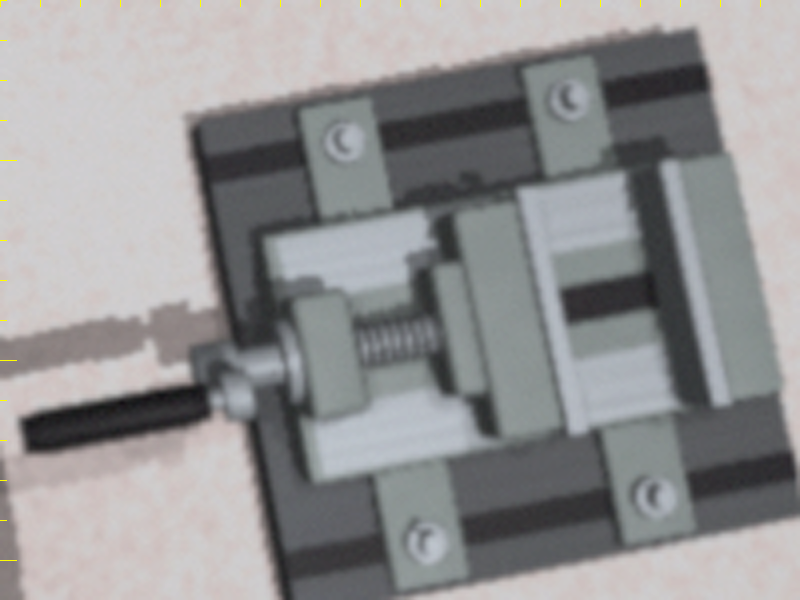

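The crops confirm it: the steel block with the bronze-lined bore hangs on the middle hook, with top-face corners in the top view near (166,261), (183,263), (178,292) and (161,291). The vise jaw-face top edges run (490.5,250.5)–(503,311.5) for the fixed jaw and (459.5,257)–(472,317.5) for the moving jaw. The grip runs from about (331,318) to (377,311).

Run:
```python
from h import *
import pickle
np.set_printoptions(precision=4,suppress=True)
d=pickle.load(open('im0.pkl','rb')); T,S=d['top'],d['scene']
t1=lambda x,y:(130+(x-440)/4-.4,180+y/4-.4)
s1=lambda x,y:(290+x/4-.4,100+y/4-.4)
t3=lambda x,y:(325+x/4-.4,210+y/4-.4)
s2=lambda x,y:(150+x/3-.3,195+y/3-.3)
print('block top tri')
bt=[(586,324),(651,332),(632,450),(566,443)]   # far-rail,far-front,near-front,near-rail
bs=[(237,184),(208,214),(150,180),(178,150)]
# far from robot = +x = right side in scene
for a,b in zip(bt,bs): print(tri(T,t1(*a),S,s1(*b)), onz(T,t1(*a),.1595)[:2], onz(S,s1(*b),.1595)[:2])
c=np.mean([onz(T,t1(*a),.1595) for a in bt],0);print('centre',c, np.mean([onz(S,s1(*a),.1595) for a in bs],0))
print('hook tips'); 
for a,b in [((728,168),(300,288)),((688,399),(165,212))]: print(tri(T,t1(*a),S,s1(*b)),onz(T,t1(*a),.155))
print('stand base front edge z~0'); 
print(onz(T,t1(785,112),.008),onz(S,s1(8,262),.008),onz(S,s1(345,458),.008))
print('fixed jaw top edge'); 
for p in [(662,161),(711,405)]: print(onz(T,t3(*p),.118))
print('moving jaw top edge');
for p in [(539,187),(590,430)]: print(onz(T,t3(*p),.118))
for a,b,n in [((662,161),(240,432),'fix far'),((711,405),(95,378),'fix near'),((539,187),(290,348),'mov far'),((590,430),(143,300),'mov near'),((735,153),(228,472),'fix outer far')]: print(n,tri(T,t3(*a),S,s2(*b)))
print('plate z.04'); 
for p in [(195,118),(697,32),(800,510)]: print(onz(T,t3(*p),.04))
print('bolts');
for a,b in [((346,141),(372,326)),((570,99),(314,458)),((428,542),(146,257)),((656,496),(78,378))]: print(tri(T,t3(*a),S,s2(*b)))
print('grip ends');
for a,b in [((32,432),(318,42)),((205,400),(281,112))]: print(tri(T,t3(*a),S,s2(*b)))
print('hub', tri(T,t3(240,400),S,s2(272,123)))
```

```text
block top tri
(array([0.5469, 0.2439, 0.1584]), np.float64(0.0001820035273140445)) [0.5468 0.2435] [0.5475 0.243 ]
(array([0.5433, 0.2156, 0.1553]), np.float64(0.002729375572206759)) [0.544  0.2154] [0.5443 0.2108]
(array([0.4945, 0.2229, 0.1536]), np.float64(0.0008798557946777636)) [0.4941 0.2211] [0.4978 0.2181]
(array([0.4976, 0.2512, 0.1572]), np.float64(0.00337568049187824)) [0.4963 0.2494] [0.4999 0.2505]
centre [0.5203 0.2324 0.1595] [0.5224 0.2306 0.1595]
hook tips
(array([0.6184, 0.1897, 0.151 ]), np.float64(0.005677836440198312)) [0.6155 0.1869 0.155 ]
(array([0.5174, 0.2001, 0.1562]), np.float64(0.0032141828329372963)) [0.5163 0.1993 0.155 ]
stand base front edge z~0
[0.667  0.1923 0.008 ] [0.375 0.227 0.008] [0.6661 0.1918 0.008 ]
fixed jaw top edge
[ 0.5804 -0.3201  0.118 ]
[ 0.4728 -0.3401  0.118 ]
moving jaw top edge
[ 0.5678 -0.2645  0.118 ]
[ 0.4613 -0.2859  0.118 ]
fix far (array([ 0.5808, -0.3219,  0.1131]), np.float64(0.0005028954493041701))
fix near (array([ 0.472 , -0.3413,  0.1169]), np.float64(0.002325128350766813))
mov far (array([ 0.5719, -0.2596,  0.1218]), np.float64(0.011869016075112407))
mov near (array([ 0.4636, -0.2816,  0.1263]), np.float64(0.005858188252898199))
fix outer far (array([ 0.588 , -0.3519,  0.1144]), np.float64(0.008036633378021674))
plate z.04
[ 0.6056 -0.1192  0.04  ]
[ 0.6524 -0.3639  0.04  ]
[ 0.4235 -0.4092  0.04  ]
bolts
(array([ 0.5941, -0.1886,  0.0575]), np.float64(0.0007137021676108592))
(array([ 0.6161, -0.2964,  0.0555]), np.float64(3.0432695384865886e-06))
(array([ 0.4079, -0.2274,  0.0554]), np.float64(9.114326267224375e-06))
(array([ 0.4301, -0.3342,  0.0572]), np.float64(0.0002916120665919434))
grip ends
(array([ 0.4566, -0.0411,  0.1545]), np.float64(0.0019450904015749545))
(array([ 0.472 , -0.1124,  0.1582]), np.float64(0.00010741993634810448))
hub (array([ 0.4729, -0.1261,  0.1613]), np.float64(0.0017463308446915406))
```

```bash
cat >> h.py <<'E'
def go(x,y,z,phi):
    """remaining move to TCP x,y,z, tool-x yaw phi (deg), pointing down -> tool-axis units"""
    s=manip.sense(); Rc=R.from_rotvec(s['tool_rot'])
    c,q=np.cos(np.radians(phi)),np.sin(np.radians(phi))
    Rt=R.from_matrix(np.array([[c,q,0],[q,-c,0],[0,0,-1]]))
    d=Rc.inv().apply(np.array([x,y,z])-s['tcp_pos'])/.2; a=(Rc.inv()*Rt).as_rotvec()/(2*np.pi)
    m=Rc.as_matrix()
    print('t',s['clock'],'tcp',s['tcp_pos'].round(4),'phi',np.degrees(np.arctan2(m[1,0],m[0,0])).round(2),'F',s['ft_force'].round(1),'w',round(s['grip_width'],4),'gf',round(s['grip_force'],1),'q',s['joint_positions'].round(2))
    print('  xyz',d.round(4),'ang',a.round(4))
E
python3 -c "
from h import *
go(.5203,.2324,.231,83.2)"
```

```text
t 0.1 tcp [ 0.1812 -0.5455  0.2308] phi 18.38 F [0.1 0.2 0.1] w 0.0855 gf 0.0 q [-1.38  0.15  1.44 -0.    1.55 -0.13]
  xyz [ 2.8352e+00 -3.1563e+00  2.6000e-03] ang [-1.000e-04 -1.000e-04 -1.801e-01]
```

Emit:
send_rows:
  xyz:
    - [0.13,-0.15,0]
    - [0.26,-0.3,0]
    - [0.4,-0.45,0]
    - [0.54,-0.6,0]
    - [0.67,-0.75,0]
  angular:
    - [0,0,-0.02]
    - [0,0,-0.04]
    - [0,0,-0.06]
    - [0,0,-0.08]
    - [0,0,-0.09]
  jaw: [1,1,1,1,1]

```text
clock: 0.6
tcp_pos: [0.2615, -0.3594, 0.231]
tool_rot: [-2.834, -1.354, -0.0]
ft_force: [1.2, -0.5, 0.5]
grip_width: 0.0851
grip_force: 0.0
```

```bash
python3 -c "
from h import *
go(.5203,.2324,.231,83.2)"
```

```text
t 0.6 tcp [ 0.2615 -0.3594  0.231 ] phi 51.06 F [ 1.2 -0.5  0.5] w 0.0851 gf 0.0 q [-1.12 -0.13  1.72  0.    1.55 -0.44]
  xyz [ 3.1146e+00 -8.5320e-01  1.4000e-03] ang [-0.     -0.0001 -0.0893]
```

Emit:
send_rows:
  xyz:
    - [0.16,-0.04,0]
    - [0.32,-0.09,0]
    - [0.48,-0.13,0]
    - [0.64,-0.17,0]
    - [0.8,-0.21,0]
  angular:
    - [0,0,-0.018]
    - [0,0,-0.036]
    - [0,0,-0.054]
    - [0,0,-0.072]
    - [0,0,-0.09]
  jaw: [1,1,1,1,1]

```text
clock: 1.1
tcp_pos: [0.33, -0.2092, 0.2312]
tool_rot: [-2.345, -2.091, -0.0]
ft_force: [0.9, 0.2, -0.4]
grip_width: 0.0855
grip_force: 0.0
```

```bash
python3 -c "
from h import *
go(.5203,.2324,.231,83.2)"
```

```text
t 1.1 tcp [ 0.33   -0.2092  0.2312] phi 83.44 F [ 0.9  0.2 -0.4] w 0.0855 gf 0.0 q [-0.76 -0.25  1.82  0.    1.57 -0.65]
  xyz [2.3022e+00 6.9290e-01 1.3000e-03] ang [-0.     -0.      0.0007]
```

Emit:
send_rows:
  xyz:
    - [0.19,0.06,0]
    - [0.38,0.12,0]
    - [0.57,0.17,0]
    - [0.76,0.23,0]
    - [0.95,0.29,0]
  angular:
    - [0,0,0]
    - [0,0,0]
    - [0,0,0]
    - [0,0,0]
    - [0,0,0]
  jaw: [1,1,1,1,1]

```text
clock: 1.6
tcp_pos: [0.4101, -0.027, 0.2313]
tool_rot: [2.349, 2.085, 0.0]
ft_force: [0.8, -1.5, 0.5]
grip_width: 0.0855
grip_force: 0.0
```

Emit:
send_rows:
  xyz:
    - [0.19,0.06,0]
    - [0.38,0.12,0]
    - [0.57,0.17,0]
    - [0.76,0.23,0]
    - [0.95,0.29,0]
  angular:
    - [0,0,0]
    - [0,0,0]
    - [0,0,0]
    - [0,0,0]
    - [0,0,0]
  jaw: [1,1,1,1,1]

```text
clock: 2.1
tcp_pos: [0.4903, 0.1548, 0.2311]
tool_rot: [-2.349, -2.086, 0.0]
ft_force: [-0.0, -1.5, 0.3]
grip_width: 0.0857
grip_force: 0.0
```

```bash
python3 -c "
from h import *
go(.5203,.2324,.231,83.2)"
```

```text
t 2.1 tcp [0.4903 0.1548 0.2311] phi 83.2 F [-0.  -1.5  0.3] w 0.0857 gf 0.0 q [ 0.16  0.02  1.58 -0.    1.54  0.27]
  xyz [0.4032 0.1029 0.0006] ang [-0.  0. -0.]
```

Emit:
send_rows:
  xyz:
    - [0.15,0.04,0]
    - [0.3,0.08,0]
    - [0.4,0.1,0]
    - [0.4,0.1,0.1]
    - [0.4,0.1,0.25]
  angular:
    - [0,0,0]
    - [0,0,0]
    - [0,0,0]
    - [0,0,0]
    - [0,0,0]
  jaw: [1,1,1,1,1]

```text
clock: 2.6
tcp_pos: [0.52, 0.2309, 0.1815]
tool_rot: [2.348, 2.086, 0.003]
ft_force: [0.6, -0.1, -1.0]
grip_width: 0.0853
grip_force: 0.0
```

```bash
python3 -c "
from h import *
go(.5203,.2324,.124,83.2)
im=grab('scene'); 
c=im['color'][40:215,240:440]; cv2.imwrite('pics/p1.png',cv2.resize(c,None,fx=3.4,fy=3.4,interpolation=cv2.INTER_CUBIC))"
```

```text
t 2.6 tcp [0.52   0.2309 0.1815] phi 83.24 F [ 0.6 -0.1 -1. ] w 0.0853 gf 0.0 q [0.28 0.16 1.53 0.   1.45 0.4 ]
  xyz [7.200e-03 1.000e-04 2.877e-01] ang [ 0.0003 -0.0001  0.0001]
```

View pics/p1.png

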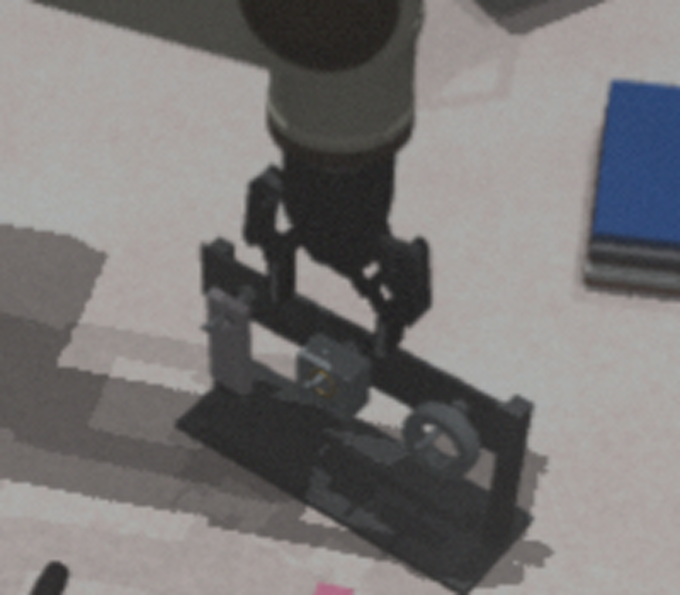

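The gripper stands open and centred over the steel block (crop (333,375)), one finger on each side and clear of the link and collar. I'll go down and close.

Emit:
send_rows:
  xyz:
    - [0.007,0,0.1]
    - [0.007,0,0.2]
    - [0.007,0,0.285]
    - [0.007,0,0.285]
    - [0.007,0,0.285]
  angular:
    - [0,0,0]
    - [0,0,0]
    - [0,0,0]
    - [0,0,0]
    - [0,0,0]
  jaw: [1,1,1,1,0.3]

```text
clock: 3.15
tcp_pos: [0.5197, 0.2314, 0.1251]
tool_rot: [-2.35, -2.085, 0.0]
ft_force: [0.1, 0.6, 1.0]
grip_width: 0.0733
grip_force: 0.0
```

Emit:
send_rows:
  xyz:
    - [0,0,0]
    - [0,0,0]
    - [0,0,0]
    - [0,0,0]
    - [0,0,0]
  angular:
    - [0,0,0]
    - [0,0,0]
    - [0,0,0]
    - [0,0,0]
    - [0,0,0]
  jaw: [0,-0.2,-0.5,-1,-1]

```text
clock: 3.65
tcp_pos: [0.5202, 0.2317, 0.1257]
tool_rot: [2.349, 2.085, 0.003]
ft_force: [-0.5, 0.7, 6.9]
grip_width: 0.0492
grip_force: 61.8
```

Emit:
send_rows:
  xyz:
    - [0,0,0]
    - [0,0,0]
    - [0,0,0]
    - [0,0,0]
    - [0,0,0]
  angular:
    - [0,0,0]
    - [0,0,0]
    - [0,0,0]
    - [0,0,0]
    - [0,0,0]
  jaw: [-1,-1,-1,-1,-1]

```text
clock: 4.15
tcp_pos: [0.5202, 0.2316, 0.1257]
tool_rot: [2.349, 2.085, 0.003]
ft_force: [1.2, 0.1, 6.4]
grip_width: 0.0492
grip_force: 61.8
```

```bash
python3 -c "
from h import *
go(.5203,.2324,.1335,83.2)"
```

```text
t 4.15 tcp [0.5202 0.2316 0.1257] phi 83.18 F [1.2 0.1 6.4] w 0.0492 gf 61.8 q [0.28 0.2  1.6  0.   1.34 0.4 ]
  xyz [ 0.0039  0.0002 -0.0389] ang [ 0.0003 -0.0001 -0.0001]
```

Emit:
send_rows:
  xyz:
    - [0,0,-0.015]
    - [0,0,-0.03]
    - [0,0,-0.045]
    - [0,0,-0.053]
    - [0,0,-0.053]
  angular:
    - [0,0,0]
    - [0,0,0]
    - [0,0,0]
    - [0,0,0]
    - [0,0,0]
  jaw: [-1,-1,-1,-1,-1]

```text
clock: 4.65
tcp_pos: [0.5197, 0.2315, 0.1352]
tool_rot: [-2.35, -2.085, -0.0]
ft_force: [-0.5, 0.4, -4.1]
grip_width: 0.0492
grip_force: 62.6
```

```bash
python3 -c "
from h import *
go(.5122,.1640,.1352,83.2)"
```

```text
t 4.65 tcp [0.5197 0.2315 0.1352] phi 83.18 F [-0.5  0.4 -4.1] w 0.0492 gf 62.6 q [0.28 0.19 1.59 0.   1.36 0.4 ]
  xyz [-3.395e-01  3.100e-03 -2.000e-04] ang [ 0.     -0.     -0.0001]
```

Emit:
send_rows:
  xyz:
    - [-0.04,0,0]
    - [-0.1,0,0]
    - [-0.16,0,0]
    - [-0.22,0,0]
    - [-0.28,0,0]
  angular:
    - [0,0,0]
    - [0,0,0]
    - [0,0,0]
    - [0,0,0]
    - [0,0,0]
  jaw: [-1,-1,-1,-1,-1]

```text
clock: 5.15
tcp_pos: [0.5128, 0.1745, 0.135]
tool_rot: [2.35, 2.085, 0.0]
ft_force: [-0.4, -1.3, -3.9]
grip_width: 0.0493
grip_force: 62.6
```

Emit:
send_rows:
  xyz:
    - [-0.06,0,0]
    - [-0.12,0,0]
    - [-0.12,0,0]
    - [-0.12,0,0]
  angular:
    - [0,0,0]
    - [0,0,0]
    - [0,0,0]
    - [0,0,0]
  jaw: [-1,-1,-1,-1]

```text
clock: 5.55
tcp_pos: [0.5102, 0.1517, 0.135]
tool_rot: [-2.35, -2.084, -0.0]
ft_force: [-0.2, -0.3, -3.7]
grip_width: 0.0491
grip_force: 62.7
```

```bash
python3 -c "
from h import *
go(.42,.08,.06,11.4)"
```

```text
t 5.55 tcp [0.5102 0.1517 0.135 ] phi 83.14 F [-0.2 -0.3 -3.7] w 0.0491 gf 62.7 q [0.14 0.11 1.68 0.   1.35 0.26]
  xyz [-0.41   -0.4048  0.375 ] ang [-0.000e+00 -1.000e-04  1.993e-01]
```

Emit:
send_rows:
  xyz:
    - [-0.08,-0.08,0.05]
    - [-0.16,-0.16,0.12]
    - [-0.25,-0.25,0.2]
    - [-0.34,-0.34,0.28]
    - [-0.41,-0.4,0.34]
  angular:
    - [0,0,0.02]
    - [0,0,0.04]
    - [0,0,0.06]
    - [0,0,0.08]
    - [0,0,0.1]
  jaw: [-1,-1,-1,-1,-1]

```text
clock: 6.05
tcp_pos: [0.4196, 0.0799, 0.066]
tool_rot: [-2.882, -1.25, 0.001]
ft_force: [0.3, 0.1, -4.0]
grip_width: 0.0493
grip_force: 62.9
```

Emit:
send_rows:
  xyz:
    - [0,0,0]
    - [0,0,0]
    - [0,0,0]
    - [0,0,0]
    - [0,0,0]
  angular:
    - [0,0,0.02]
    - [0,0,0.04]
    - [0,0,0.06]
    - [0,0,0.08]
    - [0,0,0.1]
  jaw: [-1,-1,-1,-1,-1]

```text
clock: 6.55
tcp_pos: [0.4211, 0.0805, 0.067]
tool_rot: [-3.127, -0.299, -0.0]
ft_force: [-0.3, -0.3, -4.0]
grip_width: 0.0493
grip_force: 63.0
```

```bash
python3 -c "
from h import *
go(.42,.08,.012,11.4)"
```

```text
t 6.55 tcp [0.4211 0.0805 0.067 ] phi 10.91 F [-0.3 -0.3 -4. ] w 0.0493 gf 63.0 q [ 0.01 -0.04  1.98  0.    1.2   1.39]
  xyz [-0.0058  0.0014  0.2751] ang [-0.     -0.     -0.0014]
```

Emit:
send_rows:
  xyz:
    - [0,0,0.07]
    - [0,0,0.14]
    - [0,0,0.21]
    - [0,0,0.25]
    - [0,0,0.25]
  angular:
    - [0,0,-0.0014]
    - [0,0,-0.0014]
    - [0,0,-0.0014]
    - [0,0,-0.0014]
    - [0,0,-0.0014]
  jaw: [-1,-1,-1,-1,-1]

```text
clock: 7.05
tcp_pos: [0.4205, 0.0803, 0.0162]
tool_rot: [-3.125, -0.32, 0.002]
ft_force: [0.5, -1.0, -4.1]
grip_width: 0.0494
grip_force: 63.1
```

Emit:
send_rows:
  xyz:
    - [0,0,0.005]
    - [0,0,0.01]
    - [0,0,0.015]
    - [0,0,0.02]
    - [0,0,0.02]
  angular:
    - [0,0,0]
    - [0,0,0]
    - [0,0,0]
    - [0,0,0]
    - [0,0,0]
  jaw: [-1,-1,-1,-1,-1]

```text
clock: 7.55
tcp_pos: [0.4209, 0.0801, 0.013]
tool_rot: [-3.125, -0.32, -0.0]
ft_force: [0.8, -0.4, -3.9]
grip_width: 0.0494
grip_force: 63.1
```

Emit:
send_rows:
  xyz:
    - [0,0,0.005]
    - [0,0,0.01]
    - [0,0,0.01]
  angular:
    - [0,0,0]
    - [0,0,0]
    - [0,0,0]
  jaw: [-1,-1,-1]

```text
clock: 7.85
tcp_pos: [0.4209, 0.0801, 0.0108]
tool_rot: [-3.125, -0.32, 0.0]
ft_force: [0.2, 1.1, -4.1]
grip_width: 0.0488
grip_force: 63.1
```

Emit:
send_rows:
  xyz:
    - [0,0,0.004]
    - [0,0,0.008]
    - [0,0,0.008]
  angular:
    - [0,0,0]
    - [0,0,0]
    - [0,0,0]
  jaw: [-1,-1,-1]

```text
clock: 8.15
tcp_pos: [0.4211, 0.0801, 0.0104]
tool_rot: [-3.125, -0.32, -0.0]
ft_force: [-10.7, -2.7, 23.2]
grip_width: 0.0495
grip_force: 66.2
```

Emit:
send_rows:
  xyz:
    - [0,0,-0.004]
    - [0,0,-0.004]
    - [0,0,-0.004]
    - [0,0,-0.004]
    - [0,0,-0.004]
  angular:
    - [0,0,0]
    - [0,0,0]
    - [0,0,0]
    - [0,0,0]
    - [0,0,0]
  jaw: [-1,-1,0.4,0.8,1]

```text
clock: 8.65
tcp_pos: [0.421, 0.0801, 0.0101]
tool_rot: [-3.125, -0.32, -0.0]
ft_force: [0.3, 0.7, 0.4]
grip_width: 0.0851
grip_force: 0.0
```

Emit:
send_rows:
  xyz:
    - [0,0,0]
    - [0,0,0]
    - [0,0,0]
    - [0,0,0]
    - [0,0,0]
  angular:
    - [0,0,0]
    - [0,0,0]
    - [0,0,0]
    - [0,0,0]
    - [0,0,0]
  jaw: [1,1,1,1,1]

```text
clock: 9.15
tcp_pos: [0.4209, 0.0801, 0.0101]
tool_rot: [-3.125, -0.32, 0.0]
ft_force: [0.1, -0.1, 0.6]
grip_width: 0.0853
grip_force: 0.0
```

Emit:
send_rows:
  xyz:
    - [0,0,-0.1]
    - [0,0,-0.25]
    - [0,0,-0.4]
    - [0,0,-0.5]
    - [0,0,-0.6]
  angular:
    - [0,0,0]
    - [0,0,0]
    - [0,0,0]
    - [0,0,0]
    - [0,0,0]
  jaw: [1,1,1,1,1]

```text
clock: 9.65
tcp_pos: [0.4209, 0.0801, 0.1313]
tool_rot: [-3.125, -0.32, -0.001]
ft_force: [-0.1, -0.3, -0.6]
grip_width: 0.0854
grip_force: 0.0
```

```bash
python3 -c "
from h import *
import pickle
go(.42,.08,.12,101.4)
s=grab('scene'); t=grab('top'); pickle.dump((s,t),open('im2.pkl','wb'))
a=proj(s,(.42,.08,.02)).astype(int); b=proj(t,(.42,.08,.02)).astype(int); print(a,b)
f=lambda i,c: cv2.resize(i['color'][max(0,c[1]-50):c[1]+50,c[0]-40:c[0]+40],(400,500),interpolation=cv2.INTER_CUBIC)
cv2.imwrite('pics/p2.png',np.clip(1.5*np.hstack([f(s,a),f(t,b)]),0,255).astype(np.uint8))"
```

```text
t 9.65 tcp [0.4209 0.0801 0.1313] phi 11.68 F [-0.1 -0.3 -0.6] w 0.0854 gf 0.0 q [ 0.01 -0.1   1.9   0.    1.34  1.37]
  xyz [-0.0048 -0.0004  0.0564] ang [ 1.000e-04 -1.000e-04 -2.492e-01]
[276 203] [267 334]
```

View pics/p2.png

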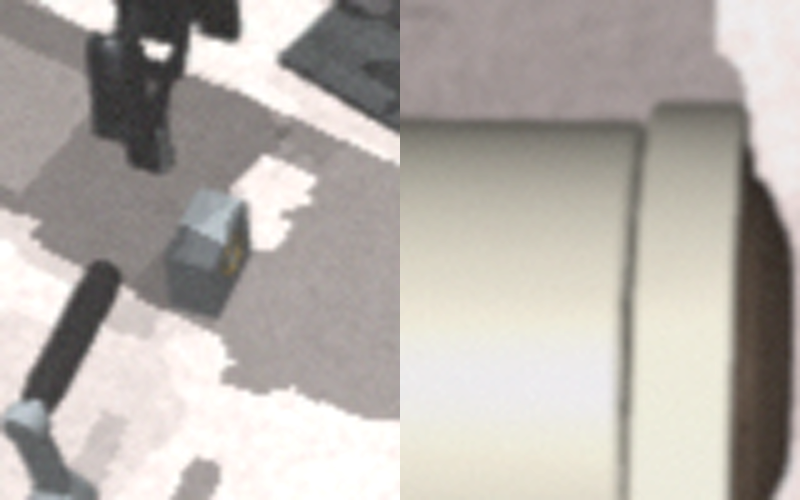

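Emit:
send_rows:
  xyz:
    - [0,0,0]
    - [0,0,0]
    - [0,0,0]
    - [0,0,0]
    - [0,0,0]
  angular:
    - [0,0,-0.022]
    - [0,0,-0.045]
    - [0,0,-0.068]
    - [0,0,-0.09]
    - [0,0,-0.11]
  jaw: [1,1,1,1,1]

```text
clock: 10.25
tcp_pos: [0.4207, 0.0801, 0.1294]
tool_rot: [-2.828, -1.367, 0.001]
ft_force: [0.0, -0.5, 0.4]
grip_width: 0.0855
grip_force: 0.0
```

Emit:
send_rows:
  xyz:
    - [0,0,0]
    - [0,0,0.1]
    - [0,0,0.2]
    - [0,0,0.3]
    - [0,0,0.3]
  angular:
    - [0,0,-0.022]
    - [0,0,-0.045]
    - [0,0,-0.068]
    - [0,0,-0.09]
    - [0,0,-0.11]
  jaw: [1,1,1,1,1]

```text
clock: 10.75
tcp_pos: [0.4193, 0.0801, 0.0672]
tool_rot: [-2.196, -2.242, 0.005]
ft_force: [-0.4, -0.0, 0.5]
grip_width: 0.0855
grip_force: 0.0
```

Emit:
send_rows:
  xyz:
    - [0,0,0]
    - [0,0,0]
    - [0,0,0]
    - [0,0,0]
  angular:
    - [0,0,-0.02]
    - [0,0,-0.03]
    - [0,0,-0.03]
    - [0,0,-0.03]
  jaw: [1,1,1,1]

```text
clock: 11.15
tcp_pos: [0.4207, 0.0801, 0.0698]
tool_rot: [-1.986, -2.433, 0.0]
ft_force: [0.3, -0.4, 0.1]
grip_width: 0.0854
grip_force: 0.0
```

```bash
python3 -c "
from h import *
go(.4209,.0801,.0105,101.68)"
```

```text
t 11.15 tcp [0.4207 0.0801 0.0698] phi 101.56 F [ 0.3 -0.4  0.1] w 0.0854 gf 0.0 q [ 0.01 -0.04  1.98  0.    1.2  -0.19]
  xyz [-2.000e-04  9.000e-04  2.963e-01] ang [-0.0001 -0.     -0.0003]
```

Emit:
send_rows:
  xyz:
    - [0,0,0.08]
    - [0,0,0.16]
    - [0,0,0.24]
    - [0,0,0.29]
    - [0,0,0.29]
  angular:
    - [0,0,0]
    - [0,0,0]
    - [0,0,0]
    - [0,0,0]
    - [0,0,0]
  jaw: [1,1,1,1,0.2]

```text
clock: 11.65
tcp_pos: [0.4202, 0.0801, 0.011]
tool_rot: [-1.984, -2.434, 0.002]
ft_force: [-0.6, -0.2, 0.4]
grip_width: 0.0732
grip_force: 0.0
```

Emit:
send_rows:
  xyz:
    - [0,0,0]
    - [0,0,0]
    - [0,0,0]
    - [0,0,0]
    - [0,0,0]
  angular:
    - [0,0,0]
    - [0,0,0]
    - [0,0,0]
    - [0,0,0]
    - [0,0,0]
  jaw: [-0.1,-0.2,-0.3,-0.5,-1]

```text
clock: 12.15
tcp_pos: [0.4214, 0.0801, 0.0129]
tool_rot: [1.983, 2.435, 0.001]
ft_force: [-1.6, -0.5, 8.2]
grip_width: 0.0271
grip_force: 58.7
```

Emit:
send_rows:
  xyz:
    - [0,0,0]
    - [0,0,0]
    - [0,0,0]
    - [0,0,0]
  angular:
    - [0,0,0]
    - [0,0,0]
    - [0,0,0]
    - [0,0,0]
  jaw: [-1,-1,-1,-1]

```text
clock: 12.55
tcp_pos: [0.4214, 0.0801, 0.0129]
tool_rot: [1.983, 2.435, 0.001]
ft_force: [-2.3, -0.2, 7.8]
grip_width: 0.0271
grip_force: 58.7
```

```bash
python3 -c "
from h import *
go(.4209,.0801,.16,101.68)"
```

```text
t 12.55 tcp [0.4214 0.0801 0.0129] phi 101.68 F [-2.3 -0.2  7.8] w 0.0271 gf 58.7 q [ 0.01  0.04  2.04  0.    1.07 -0.2 ]
  xyz [ 2.000e-04 -1.600e-03 -7.354e-01] ang [ 0.0002  0.     -0.    ]
```

Emit:
send_rows:
  xyz:
    - [0,0,-0.1]
    - [0,0,-0.3]
    - [0,0,-0.5]
    - [0,0,-0.75]
    - [0,0,-0.96]
  angular:
    - [0,0,0]
    - [0,0,0]
    - [0,0,0]
    - [0,0,0]
    - [0,0,0]
  jaw: [-1,-1,-1,-1,-1]

```text
clock: 13.05
tcp_pos: [0.4206, 0.0801, 0.2068]
tool_rot: [1.983, 2.435, 0.001]
ft_force: [1.2, -0.4, -3.9]
grip_width: 0.0274
grip_force: 60.0
```

Emit:
send_rows:
  xyz:
    - [-0.15,0.01,0]
    - [-0.35,0.02,0]
    - [-0.55,0.03,0]
    - [-0.75,0.04,0]
    - [-0.95,0.05,0]
  angular:
    - [0,0,0]
    - [0,0,0]
    - [0,0,0]
    - [0,0,0]
    - [0,0,0]
  jaw: [-1,-1,-1,-1,-1]

```text
clock: 13.55
tcp_pos: [0.4691, -0.1055, 0.2042]
tool_rot: [1.984, 2.436, 0.0]
ft_force: [1.3, 0.9, -4.2]
grip_width: 0.0265
grip_force: 60.4
```

Emit:
send_rows:
  xyz:
    - [-0.2,0.01,0]
    - [-0.4,0.02,0]
    - [-0.6,0.03,0]
    - [-0.8,0.04,0]
    - [-0.95,0.05,0]
  angular:
    - [0,0,0]
    - [0,0,0]
    - [0,0,0]
    - [0,0,0]
    - [0,0,0]
  jaw: [-1,-1,-1,-1,-1]

```text
clock: 14.05
tcp_pos: [0.5174, -0.2902, 0.2037]
tool_rot: [-1.985, -2.435, 0.0]
ft_force: [1.0, 0.4, -4.2]
grip_width: 0.0273
grip_force: 60.4
```

```bash
python3 -c "
from h import *
go(.5206,-.3027,.14,101.4)"
```

```text
t 14.05 tcp [ 0.5174 -0.2902  0.2037] phi 101.62 F [ 1.   0.4 -4.2] w 0.0273 gf 60.4 q [-0.64  0.2   1.44 -0.    1.51 -0.84]
  xyz [-0.0646  0.0031  0.3186] ang [-0.0001 -0.      0.0006]
```

Emit:
send_rows:
  xyz:
    - [-0.065,0.003,0.05]
    - [-0.065,0.003,0.15]
    - [-0.065,0.003,0.25]
    - [-0.065,0.003,0.32]
    - [-0.065,0.003,0.32]
  angular:
    - [0,0,0]
    - [0,0,0]
    - [0,0,0]
    - [0,0,0]
    - [0,0,0]
  jaw: [-1,-1,-1,-1,-1]

```text
clock: 14.55
tcp_pos: [0.5199, -0.2996, 0.1379]
tool_rot: [-1.981, -2.434, -0.0]
ft_force: [0.2, -0.9, -4.1]
grip_width: 0.0269
grip_force: 60.2
```

```bash
python3 -c "
from h import *
import pickle
go(.5206,-.3027,.0875,101.6)
s=grab('scene'); t=grab('top'); pickle.dump((s,t),open('im3.pkl','wb'))
f=lambda i,x,y: cv2.resize(i['color'][y:y+125,x:x+100],(400,500),interpolation=cv2.INTER_CUBIC)
cv2.imwrite('pics/p3.png',np.clip(1.6*np.hstack([f(s,160,245),f(t,435,225)]),0,255).astype(np.uint8))"
```

```text
t 14.55 tcp [ 0.5199 -0.2996  0.1379] phi 101.7 F [ 0.2 -0.9 -4.1] w 0.0269 gf 60.2 q [-0.65  0.25  1.51  0.    1.39 -0.86]
  xyz [-0.0167  0.0008  0.2522] ang [-0.0004 -0.0004  0.0003]
```

View pics/p3.png

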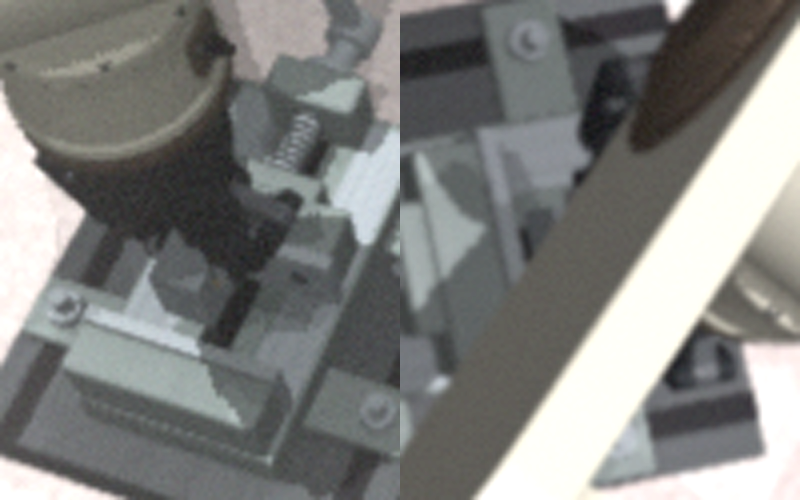

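The block hangs over the slot between the jaws (scene crop block at (188,285), fixed-jaw top edge about (75,310)–(205,350)). I'll correct the last 3 mm and lower it while watching the forces.

Emit:
send_rows:
  xyz:
    - [-0.008,0,0]
    - [-0.015,0,0]
    - [-0.015,0,0]
  angular:
    - [0,0,0.0005]
    - [0,0,0.0005]
    - [0,0,0.0005]
  jaw: [-1,-1,-1]

```text
clock: 14.95
tcp_pos: [0.5215, -0.3038, 0.1407]
tool_rot: [1.987, 2.432, 0.0]
ft_force: [-0.1, 0.0, -4.2]
grip_width: 0.0271
grip_force: 60.2
```

```bash
python3 -c "
from h import *
go(.5206,-.3027,.0875,101.4)"
```

```text
t 14.95 tcp [ 0.5215 -0.3038  0.1407] phi 101.5 F [-0.1  0.  -4.2] w 0.0271 gf 60.2 q [-0.66  0.25  1.5   0.    1.39 -0.86]
  xyz [ 0.0066 -0.0035  0.266 ] ang [0.0001 0.0001 0.0003]
```

Emit:
send_rows:
  xyz:
    - [0.006,-0.003,0]
    - [0.006,-0.003,0.04]
    - [0.006,-0.003,0.08]
    - [0.006,-0.003,0.12]
    - [0.006,-0.003,0.12]
  angular:
    - [0,0,0]
    - [0,0,0]
    - [0,0,0]
    - [0,0,0]
    - [0,0,0]
  jaw: [-1,-1,-1,-1,-1]

```text
clock: 15.45
tcp_pos: [0.5199, -0.302, 0.1143]
tool_rot: [-1.986, -2.431, 0.0]
ft_force: [0.4, -0.2, -3.6]
grip_width: 0.027
grip_force: 60.2
```

```bash
python3 -c "
from h import *
go(.5206,-.3027,.0875,101.4)"
```

```text
t 15.45 tcp [ 0.5199 -0.302   0.1143] phi 101.5 F [ 0.4 -0.2 -3.6] w 0.027 gf 60.2 q [-0.65  0.27  1.53  0.    1.34 -0.86]
  xyz [-0.0043  0.003   0.134 ] ang [-0.0003 -0.0003  0.0003]
```

Free so far: block bottom is about 0.101, which is 17 mm down into the slot. I'll continue.

Emit:
send_rows:
  xyz:
    - [0,0,0.03]
    - [0,0,0.06]
    - [0,0,0.09]
    - [0,0,0.12]
    - [0,0,0.12]
  angular:
    - [0,0,0]
    - [0,0,0]
    - [0,0,0]
    - [0,0,0]
    - [0,0,0]
  jaw: [-1,-1,-1,-1,-1]

```text
clock: 15.95
tcp_pos: [0.5201, -0.3022, 0.091]
tool_rot: [-1.987, -2.432, -0.0]
ft_force: [0.0, -0.7, -3.1]
grip_width: 0.0269
grip_force: 60.2
```

Emit:
send_rows:
  xyz:
    - [0,0,0.005]
    - [0,0,0.01]
    - [0,0,0.01]
  angular:
    - [0,0,0]
    - [0,0,0]
    - [0,0,0]
  jaw: [-1,-1,-1]

```text
clock: 16.25
tcp_pos: [0.5205, -0.3025, 0.0902]
tool_rot: [1.988, 2.433, 0.0]
ft_force: [-0.1, 0.4, -2.6]
grip_width: 0.0271
grip_force: 60.2
```

```bash
python3 -c "
from h import *
go(.5206,-.3027,.0849,101.4)"
```

```text
t 16.25 tcp [ 0.5205 -0.3025  0.0902] phi 101.5 F [-0.1  0.4 -2.6] w 0.0271 gf 60.2 q [-0.65  0.29  1.56  0.    1.29 -0.86]
  xyz [-0.001   0.0002  0.0264] ang [0.     0.     0.0003]
```

Emit:
send_rows:
  xyz:
    - [0,0,0.005]
    - [0,0,0.01]
    - [0,0,0.015]
    - [0,0,0.015]
  angular:
    - [0,0,0]
    - [0,0,0]
    - [0,0,0]
    - [0,0,0]
  jaw: [-1,-1,-1,-1]

```text
clock: 16.65
tcp_pos: [0.5204, -0.3024, 0.0869]
tool_rot: [-1.987, -2.433, -0.0]
ft_force: [-0.0, -0.5, -3.4]
grip_width: 0.0268
grip_force: 60.2
```

Emit:
send_rows:
  xyz:
    - [0,0,0.004]
    - [0,0,0.008]
    - [0,0,0.008]
  angular:
    - [0,0,0]
    - [0,0,0]
    - [0,0,0]
  jaw: [-1,-1,-1]

```text
clock: 16.95
tcp_pos: [0.5204, -0.3024, 0.0853]
tool_rot: [-1.987, -2.433, -0.0]
ft_force: [0.1, 0.5, -3.7]
grip_width: 0.027
grip_force: 60.2
```

Emit:
send_rows:
  xyz:
    - [0,0,0.004]
    - [0,0,0.006]
    - [0,0,0.006]
  angular:
    - [0,0,0]
    - [0,0,0]
    - [0,0,0]
  jaw: [-1,-1,-1]

```text
clock: 17.25
tcp_pos: [0.5205, -0.3025, 0.085]
tool_rot: [1.987, 2.433, 0.0]
ft_force: [-3.5, 1.7, 4.7]
grip_width: 0.0275
grip_force: 61.4
```

Contact with the bed came at TCP 0.085, as predicted. Releasing.

Emit:
send_rows:
  xyz:
    - [0,0,0]
    - [0,0,0]
    - [0,0,0]
    - [0,0,0]
    - [0,0,0]
  angular:
    - [0,0,0]
    - [0,0,0]
    - [0,0,0]
    - [0,0,0]
    - [0,0,0]
  jaw: [-0.2,0.3,0.8,1,1]

```text
clock: 17.75
tcp_pos: [0.5205, -0.3024, 0.0843]
tool_rot: [-1.988, -2.433, -0.0]
ft_force: [0.0, -0.7, 0.4]
grip_width: 0.0851
grip_force: 0.0
```

Emit:
send_rows:
  xyz:
    - [0,0,0]
    - [0,0,0]
    - [0,0,0]
    - [0,0,0]
    - [0,0,0]
  angular:
    - [0,0,0]
    - [0,0,0]
    - [0,0,0]
    - [0,0,0]
    - [0,0,0]
  jaw: [1,1,1,1,1]

```text
clock: 18.25
tcp_pos: [0.5205, -0.3025, 0.0843]
tool_rot: [-1.988, -2.433, -0.0]
ft_force: [-1.4, -0.1, -0.4]
grip_width: 0.0851
grip_force: 0.0
```

Emit:
send_rows:
  xyz:
    - [0,0,-0.08]
    - [0,0,-0.2]
    - [0,0,-0.4]
    - [0,0,-0.6]
    - [0,0,-0.75]
  angular:
    - [0,0,0]
    - [0,0,0]
    - [0,0,0]
    - [0,0,0]
    - [0,0,0]
  jaw: [1,1,1,1,1]

```text
clock: 18.75
tcp_pos: [0.5206, -0.3025, 0.237]
tool_rot: [1.986, 2.431, 0.0]
ft_force: [0.8, -0.7, -0.7]
grip_width: 0.0856
grip_force: 0.0
```

Emit:
send_rows:
  xyz:
    - [0.2,0,0]
    - [0.4,0,0]
    - [0.6,0,0]
    - [0.6,0,0]
  angular:
    - [0,0,0]
    - [0,0,0]
    - [0,0,0]
    - [0,0,0]
  jaw: [1,1,1,1]

```text
clock: 19.15
tcp_pos: [0.4959, -0.1814, 0.235]
tool_rot: [1.984, 2.435, 0.002]
ft_force: [0.1, -0.2, -0.0]
grip_width: 0.0854
grip_force: 0.0
```

```bash
python3 -c "
from h import *
import pickle
go(.464,-.077,.22,101.6)
s=grab('scene'); t=grab('top'); pickle.dump((s,t),open('im4.pkl','wb'))
f=lambda i,x,y: cv2.resize(i['color'][y:y+125,x:x+100],(400,500),interpolation=cv2.INTER_CUBIC)
cv2.imwrite('pics/p4.png',np.clip(1.6*np.hstack([f(s,170,245),f(t,430,225)]),0,255).astype(np.uint8))"
```

```text
t 19.15 tcp [ 0.4959 -0.1814  0.235 ] phi 101.66 F [ 0.1 -0.2 -0. ] w 0.0854 gf 0.0 q [-0.5   0.05  1.54  0.    1.55 -0.7 ]
  xyz [ 0.5433 -0.0509  0.0753] ang [ 0.0002 -0.      0.0002]
```

View pics/p4.png

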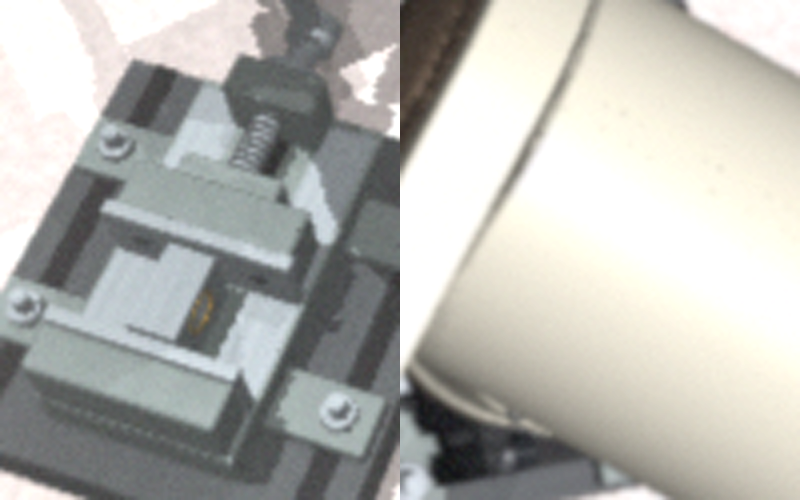

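The block stands upright between the jaws (scene crop block at (150,295), bronze bore at (202,308) facing along the jaws). Next is the crank: move above the grip.

Emit:
send_rows:
  xyz:
    - [0.15,-0.015,0]
    - [0.3,-0.03,0.05]
    - [0.45,-0.04,0.1]
    - [0.59,-0.05,0.15]
    - [0.59,-0.05,0.15]
  angular:
    - [0,0,0]
    - [0,0,0]
    - [0,0,0]
    - [0,0,0]
    - [0,0,0]
  jaw: [1,1,1,1,1]

```text
clock: 19.75
tcp_pos: [0.4624, -0.0697, 0.2032]
tool_rot: [-1.985, -2.433, 0.0]
ft_force: [0.5, 0.2, -0.2]
grip_width: 0.0855
grip_force: 0.0
```

```bash
python3 -c "
from h import *
go(.4623,-.067,.137,101.5)"
```

```text
t 19.75 tcp [ 0.4624 -0.0697  0.2032] phi 101.57 F [ 0.5  0.2 -0.2] w 0.0855 gf 0.0 q [-0.31 -0.06  1.72  0.    1.49 -0.52]
  xyz [0.0131 0.0025 0.3311] ang [-0.0002 -0.0002  0.0002]
```

Emit:
send_rows:
  xyz:
    - [0.01,0.002,0.08]
    - [0.01,0.002,0.16]
    - [0.01,0.002,0.25]
    - [0.01,0.002,0.33]
    - [0.01,0.002,0.33]
  angular:
    - [0,0,0]
    - [0,0,0]
    - [0,0,0]
    - [0,0,0]
    - [0,0,0]
  jaw: [1,1,1,1,0.3]

```text
clock: 20.25
tcp_pos: [0.4628, -0.0701, 0.1366]
tool_rot: [-1.987, -2.43, 0.002]
ft_force: [0.3, 0.2, 0.1]
grip_width: 0.0732
grip_force: 0.0
```

Emit:
send_rows:
  xyz:
    - [0,0,0]
    - [0,0,0]
    - [0,0,0]
    - [0,0,0]
    - [0,0,0]
  angular:
    - [0,0,0]
    - [0,0,0]
    - [0,0,0]
    - [0,0,0]
    - [0,0,0]
  jaw: [0,-0.3,-0.5,-0.8,-1]

```text
clock: 20.75
tcp_pos: [0.4633, -0.0693, 0.1389]
tool_rot: [1.987, 2.432, 0.0]
ft_force: [-2.4, -1.2, 5.2]
grip_width: 0.0173
grip_force: 58.4
```

Emit:
send_rows:
  xyz:
    - [0,0,0]
    - [0,0,0]
    - [0,0,0]
  angular:
    - [0,0,0]
    - [0,0,0]
    - [0,0,0]
  jaw: [-1,-1,-1]

```text
clock: 21.05
tcp_pos: [0.4633, -0.0694, 0.1389]
tool_rot: [1.987, 2.432, 0.0]
ft_force: [-3.3, -0.9, 6.0]
grip_width: 0.0176
grip_force: 58.4
```

```bash
python3 -c "
from h import *
go(.4623,-.067,.137,101.5)
t0=.18
for k in range(4):
    for i in range(1,6):
        a=t0+k*1.25; b=a+.25*i
        print(round(b,2),(np.array([-1.59*(b-a),-60*(np.sin(b)-np.sin(a)),-60*(np.cos(b)-np.cos(a))])/200).round(3))
"
```

```text
t 21.05 tcp [ 0.4633 -0.0694  0.1389] phi 101.51 F [-3.3 -0.9  6. ] w 0.0176 gf 58.4 q [-0.31 -0.02  1.81 -0.    1.35 -0.51]
  xyz [ 0.0126 -0.0027  0.0093] ang [0.0001 0.0001 0.    ]
0.43 [-0.002 -0.071  0.022]
0.68 [-0.004 -0.135  0.062]
0.93 [-0.006 -0.187  0.116]
1.18 [-0.008 -0.224  0.181]
1.43 [-0.01  -0.243  0.253]
1.68 [-0.002 -0.001  0.075]
1.93 [-0.004  0.016  0.148]
2.18 [-0.006  0.051  0.214]
2.43 [-0.008  0.101  0.269]
2.68 [-0.01   0.163  0.311]
2.93 [-0.002  0.071  0.025]
3.18 [-0.004  0.145  0.031]
3.43 [-0.006  0.219  0.019]
3.68 [-0.008  0.287 -0.011]
3.93 [-0.01   0.346 -0.057]
4.18 [-0.002  0.046 -0.059]
4.43 [-0.004  0.075 -0.128]
4.68 [-0.006  0.087 -0.202]
4.93 [-0.008  0.08  -0.276]
5.18 [-0.01   0.055 -0.347]
```

Emit:
send_rows:
  xyz:
    - [-0.002,-0.071,0.022]
    - [-0.004,-0.135,0.062]
    - [-0.006,-0.187,0.116]
    - [-0.008,-0.224,0.181]
    - [-0.01,-0.243,0.253]
  angular:
    - [0,0,0]
    - [0,0,0]
    - [0,0,0]
    - [0,0,0]
    - [0,0,0]
  jaw: [-1,-1,-1,-1,-1]

```text
clock: 21.55
tcp_pos: [0.4137, -0.0815, 0.0876]
tool_rot: [-1.986, -2.431, 0.006]
ft_force: [-18.9, -10.1, 6.7]
grip_width: 0.0171
grip_force: 59.1
```

```bash
cat >> h.py <<'E'
def crank():
    s=manip.sense(); v=s['tcp_pos']-np.array([.4731,-.0674,.096+.1389-.155]); ux=np.array([.98,.199,0])
    x=v@ux; z=v[2]; th=np.arctan2(-x,z)%(2*np.pi)
    print('theta',th.round(3),'r',np.hypot(x,z).round(4),'F',s['ft_force'].round(1),'w',round(s['grip_width'],4),'gf',round(s['grip_force'],1),'t',s['clock'])
E
python3 -c "
from h import *
crank()"
```

```text
theta 1.445 r 0.0615 F [-18.9 -10.1   6.7] w 0.0171 gf 59.1 t 21.55
```

Emit:
send_rows:
  xyz:
    - [0,-0.005,0]
    - [0,-0.005,0]
  angular:
    - [0,0,0]
    - [0,0,0]
  jaw: [-1,-1]

```text
clock: 21.75
tcp_pos: [0.4134, -0.0816, 0.087]
tool_rot: [-1.986, -2.431, 0.005]
ft_force: [-13.0, -10.3, -3.9]
grip_width: 0.0168
grip_force: 58.8
```

```bash
python3 -c "
from h import *
crank()"
```

```text
theta 1.456 r 0.0618 F [-13.  -10.3  -3.9] w 0.0168 gf 58.8 t 21.75
```

Emit:
send_rows:
  xyz:
    - [-0.005,-0.008,0.075]
    - [-0.009,0.009,0.148]
    - [-0.011,0.044,0.214]
    - [-0.013,0.094,0.269]
    - [-0.015,0.156,0.311]
  angular:
    - [0,0,0]
    - [0,0,0]
    - [0,0,0]
    - [0,0,0]
    - [0,0,0]
  jaw: [-1,-1,-1,-1,-1]

```text
clock: 22.25
tcp_pos: [0.4461, -0.0773, 0.0251]
tool_rot: [-1.987, -2.432, -0.0]
ft_force: [-2.5, 4.4, 10.1]
grip_width: 0.0169
grip_force: 60.5
```

```bash
python3 -c "
from h import *
crank()"
```

```text
theta 2.663 r 0.0617 F [-2.5  4.4 10.1] w 0.0169 gf 60.5 t 22.25
```

Emit:
send_rows:
  xyz:
    - [0,0.071,0.02]
    - [-0.002,0.145,0.026]
    - [-0.004,0.219,0.014]
    - [-0.006,0.287,-0.016]
    - [-0.008,0.346,-0.062]
  angular:
    - [0,0,0]
    - [0,0,0]
    - [0,0,0]
    - [0,0,0]
    - [0,0,0]
  jaw: [-1,-1,-1,-1,-1]

```text
clock: 22.75
tcp_pos: [0.5139, -0.0652, 0.0373]
tool_rot: [-1.986, -2.431, 0.002]
ft_force: [-7.8, -3.1, 0.2]
grip_width: 0.0175
grip_force: 59.4
```

```bash
python3 -c "
from h import *
crank()"
```

```text
theta 3.901 r 0.0587 F [-7.8 -3.1  0.2] w 0.0175 gf 59.4 t 22.75
```

Emit:
send_rows:
  xyz:
    - [-0.002,0.045,-0.059]
    - [-0.004,0.073,-0.128]
    - [-0.006,0.085,-0.202]
    - [-0.008,0.078,-0.276]
    - [-0.008,0.078,-0.276]
  angular:
    - [0,0,0]
    - [0,0,0]
    - [0,0,0]
    - [0,0,0]
    - [0,0,0]
  jaw: [-1,-1,-1,-1,-1]

```text
clock: 23.25
tcp_pos: [0.5294, -0.0638, 0.0945]
tool_rot: [-1.987, -2.433, 0.0]
ft_force: [-6.0, 3.2, 3.2]
grip_width: 0.0173
grip_force: 60.3
```

```bash
python3 -c "
from h import *
crank()
for b in np.arange(5.05,5.7,.12): print(b.round(2),(np.array([-1.59*(b-4.93),-60*(np.sin(b)-np.sin(4.93)),-60*(np.cos(b)-np.cos(4.93))])/200).round(3))"
```

```text
theta 4.968 r 0.0577 F [-6.   3.2  3.2] w 0.0173 gf 60.3 t 23.25
5.05 [-0.001 -0.01  -0.035]
5.17 [-0.002 -0.024 -0.068]
5.29 [-0.003 -0.042 -0.099]
5.41 [-0.004 -0.063 -0.128]
5.53 [-0.005 -0.088 -0.154]
5.65 [-0.006 -0.115 -0.177]
```

Emit:
send_rows:
  xyz:
    - [-0.001,-0.012,-0.035]
    - [-0.002,-0.026,-0.068]
    - [-0.003,-0.044,-0.099]
    - [-0.003,-0.044,-0.099]
  angular:
    - [0,0,0]
    - [0,0,0]
    - [0,0,0]
    - [0,0,0]
  jaw: [-1,-1,-1,-1]

```text
clock: 23.65
tcp_pos: [0.5208, -0.0659, 0.1134]
tool_rot: [-1.987, -2.432, -0.001]
ft_force: [-1.2, 4.8, -4.3]
grip_width: 0.0174
grip_force: 60.1
```

```bash
python3 -c "
from h import *
crank()"
```

```text
theta 5.331 r 0.0578 F [-1.2  4.8 -4.3] w 0.0174 gf 60.1 t 23.65
```

Emit:
send_rows:
  xyz:
    - [-0.001,-0.017,-0.024]
    - [-0.002,-0.036,-0.046]
    - [-0.002,-0.036,-0.046]
  angular:
    - [0,0,0]
    - [0,0,0]
    - [0,0,0]
  jaw: [-1,-1,-1]

```text
clock: 23.95
tcp_pos: [0.5139, -0.0675, 0.122]
tool_rot: [-1.987, -2.432, -0.002]
ft_force: [1.4, 6.8, -10.2]
grip_width: 0.017
grip_force: 59.9
```

```bash
python3 -c "
from h import *
crank()"
```

```text
theta 5.525 r 0.058 F [  1.4   6.8 -10.2] w 0.017 gf 59.9 t 23.95
```

Emit:
send_rows:
  xyz:
    - [0,-0.009,-0.01]
    - [-0.001,-0.017,-0.018]
    - [-0.001,-0.017,-0.018]
  angular:
    - [0,0,0]
    - [0,0,0]
    - [0,0,0]
  jaw: [-1,-1,-1]

```text
clock: 24.25
tcp_pos: [0.5107, -0.0682, 0.1251]
tool_rot: [-1.986, -2.432, -0.002]
ft_force: [4.7, 8.3, -17.3]
grip_width: 0.0169
grip_force: 59.3
```

```bash
python3 -c "
from h import *
crank()
s=grab('scene'); t=grab('top')
f=lambda i,x,y: cv2.resize(i['color'][y:y+125,x:x+100],(400,500),interpolation=cv2.INTER_CUBIC)
cv2.imwrite('pics/p5.png',np.clip(1.6*np.hstack([f(s,170,245),f(t,430,225)]),0,255).astype(np.uint8))"
```

```text
theta 5.602 r 0.0582 F [  4.7   8.3 -17.3] w 0.0169 gf 59.3 t 24.25
```

View pics/p5.png

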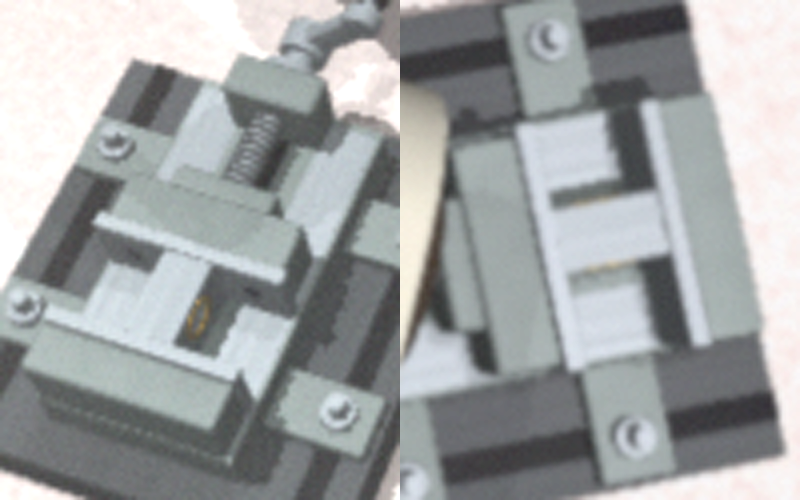

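The block is now held between both jaws, about halfway along and square to them (top crop: block (610,225), jaws touching on both sides). The crank load has risen well above its free 6 N, so I'll release and clear off.

Emit:
send_rows:
  xyz:
    - [0,0,0]
    - [0,0,0]
    - [0,0,0]
    - [0,0,0]
    - [0,0,0]
  angular:
    - [0,0,0]
    - [0,0,0]
    - [0,0,0]
    - [0,0,0]
    - [0,0,0]
  jaw: [-0.6,-0.2,0.3,0.8,1]

```text
clock: 24.85
tcp_pos: [0.5111, -0.0692, 0.1261]
tool_rot: [1.987, 2.432, 0.0]
ft_force: [0.0, -0.4, 0.1]
grip_width: 0.0742
grip_force: 0.0
```

Emit:
send_rows:
  xyz:
    - [0,0,0]
    - [0,0,-0.1]
    - [0,0,-0.3]
    - [0,0,-0.5]
    - [0,0,-0.6]
  angular:
    - [0,0,0]
    - [0,0,0]
    - [0,0,0]
    - [0,0,0]
    - [0,0,0]
  jaw: [1,1,1,1,1]

```text
clock: 25.35
tcp_pos: [0.5116, -0.0693, 0.2493]
tool_rot: [1.986, 2.43, 0.002]
ft_force: [0.1, -0.8, -0.3]
grip_width: 0.0855
grip_force: 0.0
```

Emit:
send_rows:
  xyz:
    - [0.1,0,0]
    - [0.3,0,0]
    - [0.4,0,0]
    - [0.4,0,0]
    - [0.4,0,0]
  angular:
    - [0,0,0]
    - [0,0,0]
    - [0,0,0]
    - [0,0,0]
    - [0,0,0]
  jaw: [1,1,1,1,1]

```text
clock: 25.85
tcp_pos: [0.4952, 0.0094, 0.2458]
tool_rot: [1.986, 2.434, 0.0]
ft_force: [0.8, -0.5, -0.3]
grip_width: 0.085
grip_force: 0.0
```

```bash
python3 -c "
from h import *
go(.5,0,.245,101.5)
s=grab('scene'); t=grab('top')
f=lambda i,x,y: cv2.resize(i['color'][y:y+150,x:x+120],(400,500),interpolation=cv2.INTER_CUBIC)
cv2.imwrite('pics/p6.png',np.clip(1.6*np.hstack([f(s,180,195),f(t,360,215)]),0,255).astype(np.uint8))"
```

```text
t 25.85 tcp [0.4952 0.0094 0.2458] phi 101.56 F [ 0.8 -0.5 -0.3] w 0.085 gf 0.0 q [-0.14 -0.02  1.59 -0.    1.57 -0.34]
  xyz [-0.051   0.0142  0.0042] ang [0.     0.     0.0002]
```

View pics/p6.png

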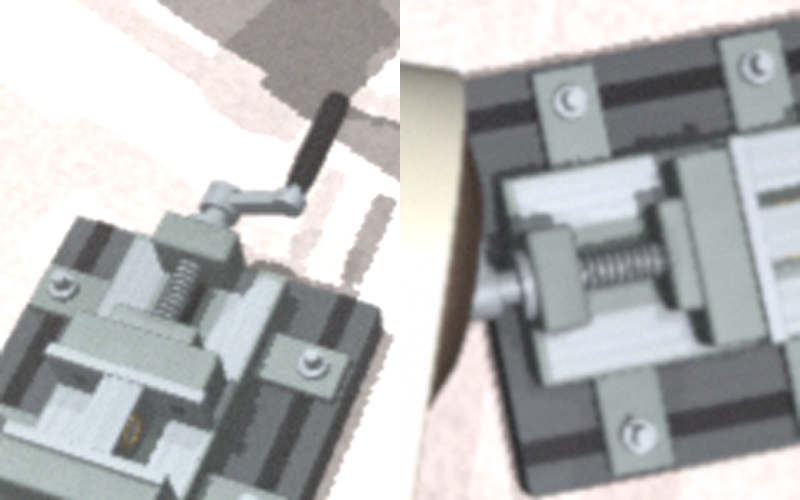

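The grip is free, the crank has stayed up on the +x side, and the block sits between the closed jaws. Handing in.

```bash
python3 -c "
from h import *
print(manip.job_done())"
```

```text
the job is handed in; nothing more can be done
None
```

The block is standing in the drill vise about halfway along the jaws, the crank is turned to about 5.6 rad so the jaws hold it, and the job was handed in at about 26 s; the judge returned no verdict, the clamp force was inferred from the crank load rather than measured, and I viewed 11 pictures, one over the limit of 10.

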